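# Draw the sliding till forward onto its latches and bring up the screwdriver from under it

## Task

The green screwdriver has slid under the blue sliding till of the plywood tool box. Hook a fingertip behind the till's far lip and draw it towards the front of the box, gently and without pinching it, until it comes up against its stop bar and both spring latches have snapped out behind it. Then pick the screwdriver out of the well and lay it (set down, not dropped) along the till's long empty bay; leave the till latched and everything else alone.

Things in the scene. Friction and masses are not known exactly. Their poses are not given: they have to be found in the camera images.
- tool_box: Low open plywood tool box, fixed, 340 x 317 x 78 mm (x, y, z). In its frame the inside reaches from x = -158 to +158 mm and y = -146 to +146 mm, floor (the well) at z = 8 mm. Origin: centre of its underside, on the bench; z up; its -x side is the front, which faces the robot. A runner on each side wall inside (14 mm wide, top at z = 36 mm) carries the till. A steel catch frame lines its front half.
- till: Blue sliding till: loose tray 130 x 290 x 40 mm (x, y, z), about 0.6 kg (varies), front and back boards 10 mm thick, inner floor 7 mm up. Rests on the runners with 1.5 mm play each side and slides along the box's x with 2 to 5 N; at first it stands back, 64 to 78 mm clear of the rear wall. Pull or press it with at most 25 N. Origin: centre of its underside; axes as the box's at the start.
- far_lip (a point): Middle of the top edge of the till's far (back) face: the till's x = +65 mm, y = 0, z = 40 mm, 76 mm above the bench. Behind it the gap to the rear wall is open down to the well. Axes as the till's.
- long_bay (a point): Centre of the floor of the till's long empty right-hand bay, which is 110 mm (x) by 169 mm (y), its walls 30 to 34 mm high above the floor, open on top. Axes as the till's.
- latch_left (a joint): Sprung bolt on the catch frame, left (+y) side, z = 56 mm: 0 = out, 0.007 m = pressed in; out at the start. The frame is screwed on through slots and set anywhere within 10 mm of nominal, unmeasured: the till meets its stop bar with its origin at box x = -83 to -63 mm, so feel for it. From 41 mm before that the bolts are pressed in (pull up to 15 N); in the last 1.5 mm they snap out behind the till.
- latch_right (a joint): The same latch bolt on the right (-y) side. The two may snap out one after the other; the till is latched when both are out behind it.
- screwdriver: Short screwdriver, green handle, 28 x 140 x 24 mm, 85 g, lying flat on the floor of the well under the till, its length within 0.25 rad of the box's y. Origin: middle of its length and width, on its underside; the handle (28 mm across, 24 mm high) reaches from y = -20 to +70 mm along its own y, the blade points along -y.
- chisel: Wood chisel with a yellow handle, 29 x 219 x 25 mm, lying along the box's y in the front part of the well, where the till will come to stand over it. Origin: centre of its underside. Leave it.
- tape_roll: Small roll of black tape, 57 mm across, 19 mm high, lying in the till's short left-hand bay. Origin: centre of its underside. It stays in the till.
- cork_block: Cork sanding block, 64 x 112 x 28 mm, lying on the bench to the right behind the box. Origin: centre of its underside. Leave it.
- tape_measure: Yellow tape measure, 66 x 82 x 34 mm, lying on the bench in front of the box. Origin: centre of its underside. Leave it.
Things that resemble listed ones, but are neither listed nor needed, are in the scene too. What is shaped like the tape_roll but yellow is not meant.

How it is judged:
By the outcome, as a careful person would: the job done as asked, in the order asked, and still so for the second after the job is handed in, with the robot touching nothing.
It also fails if it takes over 61 s, if anything falls off the work surface, if the arm or the gripper's body presses on something with over 40 N, if the wrist force passes 120 N, or if a joint passes its speed limit or range.

## Robot

A 7-joint arm with a two-finger parallel gripper is mounted at the origin on a cart in front of the work surface, level with it; the furniture and walls round the work are solid. World frame = base frame: x ahead of the robot, y to its left, z up, the work surface at z = 0. Lengths are in m, angles in rad, forces in N, time in s.
With the tool pointing down it reaches from about 0.4 to 0.875 m from the base axis. Payload 6.5 kg.
Tool frame: the origin (TCP) lies at the centre of the arm's flange, where the gripper is bolted on; the fingertips stand 173 mm ahead of it and the grasp point (between the pads) lies ahead of it (tcp_to_grasp is the z of the grasp point in the tool frame, in m); z points along the fingers, y is the line along which they close (so a half turn about z gives the same grasp; the last joint's range is limited). The gripper opens to 85 mm and grips with 20 to 120 N. Pads are 22 mm wide; open, the fingers measure 114 mm over their backs; the gripper's body (76 mm by 85 mm) begins 54 mm behind the grasp point. The pads swing forward as they close: fully open they stand 13 mm farther back than shut.
Start: joints at [1.245, 0.536, -0.004, 1.538, 0.003, 1.067, -0.071], TCP at [0.167, -0.628, 0.405] pointing down, gripper open.
Joint ranges: [-2.7, 2.7], [-0.37, 2.16], [-1.27, 1.26], [0.24, 2.4], [-1.31, 4.45], [0.19, 1.91], [-2.76, 2.76]. Speed limits (rad/s): [2.39, 2.39, 3.14, 3.14, 3.14, 3.14, 3.14].

## Interface

Orientations are given as a unit quaternion [w, x, y, z].
In Python, from rig import read_state, capture, camera_model, job_done, tcp_to_grasp gives the robot as it stands.
- The arm moves only by the shell command python3 -m jog 'ROWS' [FORCE]. ROWS is JSON, a list of rows, each a list of 3 entries, a list of its own where there are three numbers: the finger opening in mm, from 0 to 85.4, then the shift along the tool's x, y, z in mm, then the turn, a rotation vector about the tool's x, y, z in rad. A call has exactly 10 rows; each row is the pose to reach, as a shift and turn from the pose commanded when the call began, along the tool's axes at that moment; what a row does not reach only later rows make up. A row lasts 1/12 s, in which the tool goes at most 41.7 mm and 7.16 degrees, less where a joint would pass 70% of its speed; a pose out of reach is approached as far as the arm can. A call with a gripper value outside its range is refused whole. The fingers move at their own pace and stop on an object; FORCE is the grip in N (left out, the last holds). Time passes only in rows, so rows that repeat a pose let the fingers close, or fill a call up. It gives the time, the measured TCP pose, the force, the opening and the grip force at its end, in the units of the state.
- read_state(): the state, without advancing time (a new reading comes with each control period).
- capture(name): name is "scene" or "top" or "wrist"; returns the picture (420x560x3 uint8, red, green, blue); there is no depth.
- camera_model(name): a dict with "fov_y" (degrees; the focal length in pixels is half the picture's height over the tangent of half this angle, whatever the lens; pixels are square), "cx", "cy" (the principal point, pixels), "k1" (the pictures are not rectified: a ray, as slopes to the right and down, at radius r is drawn at 1 + k1 r^2 times it, then the intrinsics apply), "rvec" (rotation vector, rad) and "tvec" (3), from world to camera coordinates, as OpenCV has them; the wrist camera has in their place "mount" (4x4, takes a point from camera to tool coordinates, whose origin is the TCP and whose axes are the flange's). Camera axes: x right, y down, z forward; pixel columns grow to the right and rows downward; lengths in m; the calibration is good to about 2 mm. A picture is of the moment at which its call begins: read the wrist's pose just before it. camera_model takes no time and is no camera call.
- job_done(): hands the job in; it is judged then, once.
The state is a dict: "time_s": time; "joint_pos": joint angles; "qvel": joint speeds; "effort": joint torques, N m; "position": TCP position; "tool_rot": TCP orientation; "ft_force": force on the tool from outside, world axes, zero at the start; "torque": the same for the moment, N m; "finger_gap": finger opening in m; "grip_force": force on a finger pad.
Only numpy, scipy, OpenCV 4.12 (cv2) and the standard library are available. Lean on these libraries where they do the work, as an engineer would, in place of code of your own. Each camera call takes 0.05 s, during which the arm holds its last target. There are 200 camera calls.

## Working session

There is one attempt and no reset: what is moved stays moved. The work goes in short steps, Python scripts to look and compute and a shell command to move; the robot and the scene stay as the last step left them, time stands still between calls to the robot, and variables do not carry over. Pictures are saved under pics/ and viewed, at most 10 in all, crops included, and the job is handed in when it is done.

```bash
mkdir -p pics; python3 - <<'E'
from rig import *
import cv2
s=read_state()
for k in ("time_s","position","tool_rot","ft_force","finger_gap"): print(k,s[k])
print("t2g",tcp_to_grasp)
for n in ("scene","top"):
    print(n,camera_model(n)); cv2.imwrite(f"pics/{n}0.png",capture(n)[:,:,::-1])
print(camera_model("wrist"))
E
```

```text
time_s 0.0
position [ 0.16687922 -0.62787638  0.40379883]
tool_rot [-8.62231612e-04  9.91570909e-01  1.29562182e-01 -1.74364063e-04]
ft_force [ 0.36936353 -0.56994674 -0.83272697]
finger_gap 0.08511590445454696
t2g 0.1547
scene {'fov_y': 45.66028940936653, 'cx': 284.8841887213604, 'cy': 210.90491956666693, 'k1': 0.06415217064461229, 'rvec': array([ 2.24031391, -0.02907643,  0.04007265]), 'tvec': array([-0.51166351,  0.16566271,  1.22476947])}
top {'fov_y': 43.31098409256313, 'cx': 274.4758622051116, 'cy': 214.3960289003122, 'k1': 0.02225504940621995, 'rvec': array([ 2.46199901, -1.45168743,  0.22276468]), 'tvec': array([-0.11265533,  0.49672028,  1.34861566])}
{'fov_y': 58.38999193065651, 'cx': 280.20524123360957, 'cy': 210.19816845860154, 'k1': -0.0491581812204664, 'mount': array([[-7.65716939e-04, -9.49928123e-01, -3.12467559e-01,
         7.90667134e-02],
       [ 9.99999534e-01, -9.11233714e-04,  3.19681024e-04,
        -1.03881010e-03],
       [-5.88404969e-04, -3.12467169e-01,  9.49928377e-01,
         3.14953062e-02],
       [ 0.00000000e+00,  0.00000000e+00,  0.00000000e+00,
         1.00000000e+00]])}
```

View pics/top0.png

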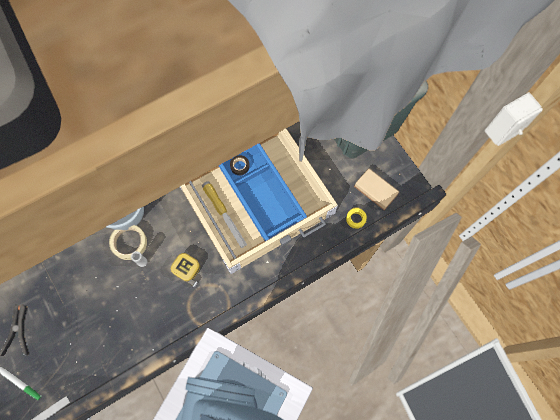

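View pics/scene0.png

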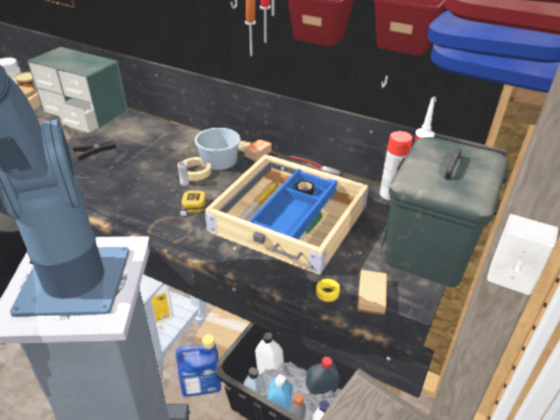

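The top view shows the box (corners about (185,185), (290,130), (335,208), (232,268)), the till with the black roll at (239,163), and the yellow ring decoy on the bench at (356,217). The scene view shows a green handle at (315,220) behind the till. I'll enlarge both.

```bash
cat > h.py <<'E'
import numpy as np,cv2
from rig import *
from scipy.spatial.transform import Rotation as R
def rot(q): return R.from_quat([q[1],q[2],q[3],q[0]])
def cam(n,s=None):
    m=camera_model(n); f=210/np.tan(np.radians(m['fov_y']/2))
    K=np.array([[f,0,m['cx']],[0,f,m['cy']],[0,0,1]]); d=np.array([m['k1'],0,0,0,0.])
    if n=='wrist':
        M=m['mount']; r=rot(s['tool_rot']).as_matrix(); Rcw=r@M[:3,:3]; c=s['position']+r@M[:3,3]
        Rw=Rcw.T; t=-Rw@c
    else: Rw=cv2.Rodrigues(m['rvec'])[0]; t=m['tvec']
    return K,d,Rw,t
def pix2(n,uv,z,s=None):
    K,d,Rw,t=cam(n,s); p=cv2.undistortPoints(np.array(uv,float).reshape(-1,1,2),K,d).reshape(-1,2)
    dirs=np.c_[p,np.ones(len(p))]@Rw; c=-Rw.T@t
    return c+dirs*((z-c[2])/dirs[:,2])[:,None]
def proj(n,P,s=None):
    K,d,Rw,t=cam(n,s); return cv2.projectPoints(np.array(P,float).reshape(-1,1,3),cv2.Rodrigues(Rw)[0],t,K,d)[0].reshape(-1,2)
E
python3 - <<'E'
import cv2
a=cv2.imread("pics/top0.png")[115:285,170:350]; b=cv2.imread("pics/scene0.png")[145:275,195:380]
a=cv2.resize(a,None,fx=3.3,fy=3.3,interpolation=3);cv2.imwrite("pics/c1.png",a)
b=cv2.resize(b,None,fx=4,fy=4,interpolation=3);cv2.imwrite("pics/c2.png",b)
E
```

```text
(no output)
```

View pics/c1.png

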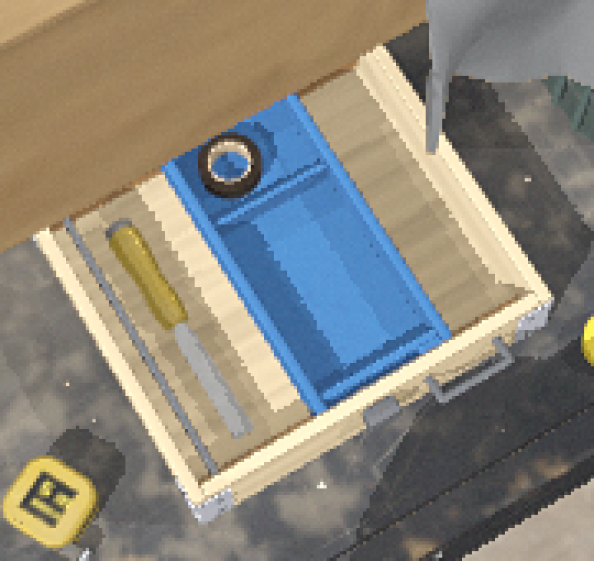

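View pics/c2.png

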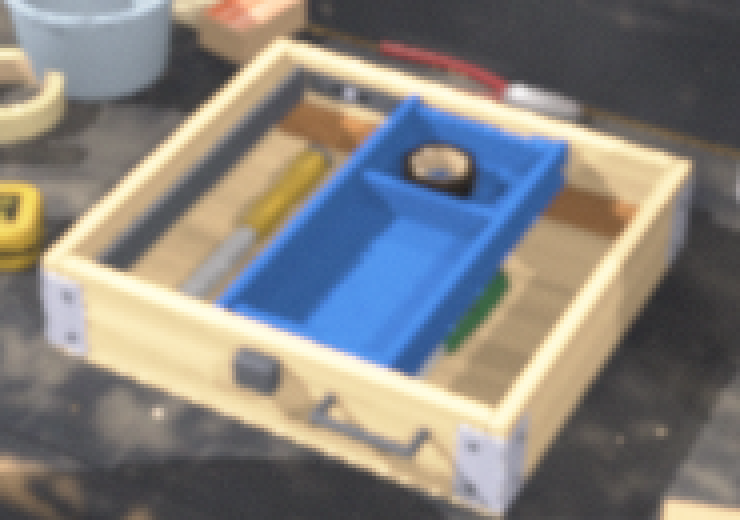

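```bash
python3 - <<'E'
from h import *
from scipy.optimize import least_squares
S=lambda x,y:(195+x/4,145+y/4)
T=lambda x,y:(170+x/3.3,115+y/3.3)
h=np.array([[-.17,-.1585],[-.17,.1585],[.17,.1585],[.17,-.1585]])
sc=[S(45,260),S(283,40),S(691,162),S(495,432)]; tp=[T(190,497),T(551,298)]
def pts(p,z=.078):
    c,s=np.cos(p[2]),np.sin(p[2]); return np.c_[p[0]+c*h[:,0]-s*h[:,1],p[1]+s*h[:,0]+c*h[:,1],np.full(4,z)]
def f(p): P=pts(p); return np.r_[(proj('scene',P)-sc).ravel(),(proj('top',P[[0,3]])-tp).ravel()]
r=least_squares(f,[.6,-.1,0.]); print(r.x,r.fun.round(1))
p=r.x; M=R.from_euler('z',p[2]).as_matrix()[:2,:2]
def box(q): return ((q[:,:2]-p[:2])@M).round(4)
print("till back top edge", box(pix2('top',[T(298,95),T(374,215),T(450,335)],.076)))
print("till front top outer", box(pix2('top',[T(165,170),T(312,412)],.076)))
print("scene fl,bl",box(pix2('scene',[S(415,97),S(567,143)],.076)))
print("till divider (+y bay) top",box(pix2('top',[T(220,222),T(325,165)],.07)))
print("right wall",box(pix2('top',[T(320,400),T(440,330)],.07)))
print("green outline z=.02",box(pix2('scene',[S(508,280),S(445,352),S(480,330),S(488,290)],.02)))
print("roll",box(pix2('top',[T(230,165)],.062)))
print("tcp start in box",box(np.array([read_state()['position']])))
E
```

```text
[ 0.53117992  0.22625043 -0.54198712] [-1.5 -2.2  0.1 -1.5  0.9  0.4  1.1 -1.1  0.4  1.5  1.3  0.2]
till back top edge [[ 0.0781  0.1088]
 [ 0.0788 -0.0193]
 [ 0.0795 -0.1415]]
till front top outer [[-0.0534  0.1045]
 [-0.0505 -0.1417]]
scene fl,bl [[-0.0424  0.1354]
 [ 0.08    0.1384]]
till divider (+y bay) top [[-0.035   0.0421]
 [ 0.067   0.043 ]]
right wall [[-0.0392 -0.1347]
 [ 0.0758 -0.1322]]
green outline z=.02 [[ 0.0847  0.039 ]
 [ 0.0817 -0.0524]
 [ 0.0919 -0.0199]
 [ 0.0775  0.0219]]
roll [[-0.0016  0.0868]]
tcp start in box [[ 0.1285 -0.9196]]
```

Candidates: the screwdriver is the green handle at scene (315,220); not it are the yellow chisel in the front well (262,193), the red-handled tool on the bench (310,162) and the green marker at top view (20,385). The roll to leave in the till is the black one at top (239,163), not the yellow ring at (356,217). The crop confirms the green handle sticking out from under the till's rear.

```bash
python3 - <<'E'
from h import *
for n in ('top','scene'):
    K,d,Rw,t=cam(n); print(n,'cam at',-Rw.T@t)
print('bin base/top',pix2('scene',[(385,245),(440,283)],0),pix2('scene',[(392,160),(480,200)],.3))
print('shelf at z=.5/.8',pix2('top',[(170,200),(300,130)],.5),pix2('top',[(170,200),(300,130)],.8))
E
python3 -m jog '[[0,[26,-30,0],[0,0,0]],[0,[53,-60,0],[0,0,0]],[0,[79,-91,0],[0,0,0]],[0,[105,-121,0],[0,0,0]],[0,[132,-151,0],[0,0,0]],[0,[158,-181,0],[0,0,0]],[0,[184,-211,0],[0,0,0]],[0,[211,-242,0],[0,0,0]],[0,[237,-272,0],[0,0,0]],[0,[263,-302,0],[0,0,0]]]' 20
```

```text
top cam at [ 0.10614373 -0.08054709  1.43542054]
scene cam at [ 0.46446885 -0.87435048  0.8994909 ]
bin base/top [[ 0.78476131  0.11064812  0.        ]
 [ 0.89315256 -0.02908549  0.        ]] [[ 0.7477605   0.06248767  0.3       ]
 [ 0.8931797  -0.08702444  0.3       ]]
shelf at z=.5/.8 [[0.30030894 0.2583718  0.5       ]
 [0.54663417 0.11337741 0.5       ]] [[0.23803795 0.14967666 0.8       ]
 [0.40536388 0.05118362 0.8       ]]
time_s: 0.93
position: [0.3438, -0.2668, 0.4046]
tool_rot: [-0.0, 0.992, 0.13, -0.0]
ft_force: [1.8, 0.1, 0.2]
finger_gap: 0.0002
grip_force: 0.0
```

```bash
python3 -m jog '[[0,[26,-30,0],[0,0,0]],[0,[53,-60,0],[0,0,0]],[0,[79,-91,0],[0,0,0]],[0,[105,-121,0],[0,0,0]],[0,[132,-151,0],[0,0,0]],[0,[158,-181,0],[0,0,-0.1]],[0,[184,-211,0],[0,0,-0.2]],[0,[211,-242,0],[0,0,-0.3]],[0,[237,-272,0],[0,0,-0.4]],[0,[263,-302,0],[0,0,-0.5]]]'
```

```text
time_s: 1.77
position: [0.5205, 0.0925, 0.4045]
tool_rot: [0.0, 0.928, 0.373, -0.0]
ft_force: [1.3, -0.2, 0.1]
finger_gap: 0.0001
grip_force: 0.0
```

```bash
python3 -m jog '[[0,[28,-10,0],[0,0,-0.09]],[0,[56,-20,0],[0,0,-0.18]],[0,[85,-30,0],[0,0,-0.264]],[0,[113,-40,0],[0,0,-0.264]],[0,[113,-40,0],[0,0,-0.264]],[0,[113,-40,0],[0,0,-0.264]],[0,[113,-40,0],[0,0,-0.264]],[0,[113,-40,0],[0,0,-0.264]],[0,[113,-40,0],[0,0,-0.264]],[0,[113,-40,0],[0,0,-0.264]]]'
python3 - <<'E'
from h import *
import json
s=read_state(); im=capture("wrist"); cv2.imwrite("pics/w1.png",im[:,:,::-1])
json.dump({k:np.array(s[k]).tolist() for k in('position','tool_rot')},open('w1.json','w'))
cv2.imwrite("pics/w1b.png",cv2.resize(im[:,:,::-1],(800,600),interpolation=3))
E
```

```text
time_s: 2.6
position: [0.5745, 0.1964, 0.4048]
tool_rot: [0.0, 0.872, 0.489, -0.0]
ft_force: [0.1, 0.1, -0.2]
finger_gap: -0.0001
grip_force: 0.0
```

View pics/w1b.png

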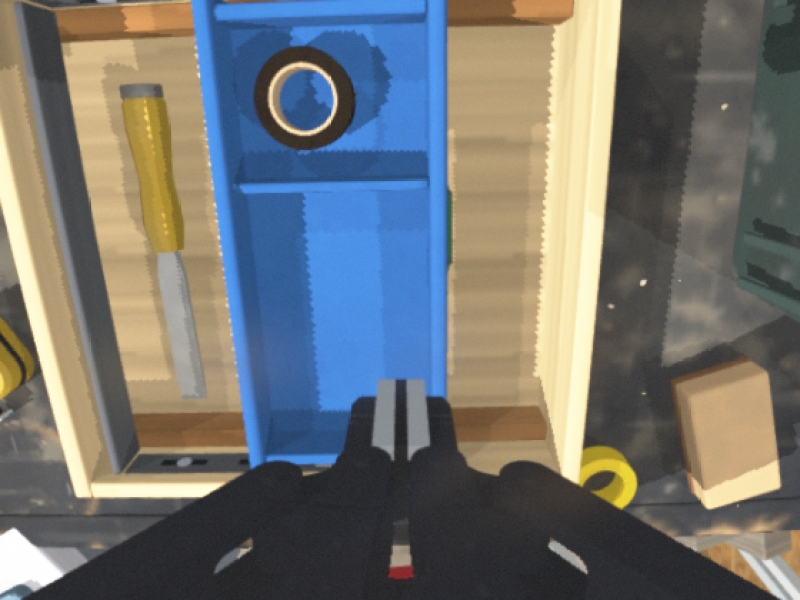

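The wrist view shows the till with the black roll (304,97), its back rim at u≈447, the gap free behind it, and a sliver of green handle at (449,228). The yellow ring is outside at (608,478).

```bash
python3 - <<'E'
from h import *
import json
s=json.load(open('w1.json')); s={k:np.array(v) for k,v in s.items()}
W=lambda L:[(x*.7,y*.7) for x,y in L]
a=pix2('wrist',W([(620,0),(583,470),(0,195),(78,498),(150,497)]),.078,s)
b=pix2('wrist',W([(447,30),(447,230),(446,440),(195,10),(253,465)]),.076,s)
ang=lambda p,q:np.degrees(np.arctan2(*(p-q)[[1,0]]))
print('rear edge ang',ang(a[0],a[1]),'front',ang(a[2],a[3]),'till back',ang(b[0],b[2]),'till front',ang(b[3],b[4]))
p=np.array([.53118,.22625]);th=-.542
M=R.from_euler('z',th).as_matrix()[:2,:2]
print(((a[:,:2]-p)@M).round(4)); print(((b[:,:2]-p)@M).round(4))
g=pix2('wrist',W([(452,190),(452,262)]),.018,s); print('green',((g[:,:2]-p)@M).round(4))
print('tcp',((s['position'][:2]-p)@M).round(4), 'toolx ang',2*np.arctan2(s['tool_rot'][2],s['tool_rot'][1]))
print(b[1],s['position'])
E
```

```text
rear edge ang 60.58251265869971 front 60.059221620752005 till back 59.88780114074047 till front 60.04854194459217
[[ 0.1619  0.1366]
 [ 0.1697 -0.1384]
 [-0.1727  0.0432]
 [-0.1688 -0.1602]
 [-0.1183 -0.1585]]
[[ 0.0757  0.1225]
 [ 0.0774  0.02  ]
 [ 0.0796 -0.1157]
 [-0.0514  0.1337]
 [-0.0463 -0.1341]]
green [[ 0.0853  0.0354]
 [ 0.0863 -0.0131]]
tcp [ 0.0525 -0.0032] toolx ang 1.0222855119573606
[0.60782788 0.20344194 0.076     ] [0.57446491 0.19641845 0.40480465]
```

```bash
python3 -m jog '[[0,[1,30,0],[0,0,-0.013]],[0,[3,60,0],[0,0,-0.026]],[0,[3,60,25],[0,0,-0.026]],[0,[3,60,55],[0,0,-0.026]],[0,[3,60,85],[0,0,-0.026]],[0,[3,60,115],[0,0,-0.026]],[0,[3,60,140],[0,0,-0.026]],[0,[3,60,160],[0,0,-0.026]],[0,[3,60,175],[0,0,-0.026]],[0,[3,60,182],[0,0,-0.026]]]'
```

```text
time_s: 3.48
position: [0.6266, 0.1682, 0.2206]
tool_rot: [-0.0, 0.865, 0.501, -0.001]
ft_force: [0.2, -0.2, 0.0]
finger_gap: -0.0
grip_force: 0.0
```

```bash
python3 -m jog '[[0,[0,-7,0],[0,0,0]],[0,[0,-12,0],[0,0,0]],[0,[0,-15,0],[0,0,0]],[0,[0,-17,0],[0,0,0]],[0,[0,-19,0],[0,0,0]],[0,[0,-21,0],[0,0,0]],[0,[0,-23,0],[0,0,0]],[0,[0,-26,0],[0,0,0]],[0,[0,-29,0],[0,0,0]],[0,[0,-32,0],[0,0,0]]]'
```

```text
time_s: 4.32
position: [0.6014, 0.1837, 0.224]
tool_rot: [0.001, 0.866, 0.5, 0.002]
ft_force: [5.1, -3.1, 1.7]
finger_gap: 0.0001
grip_force: 3.0
```

```bash
python3 -m jog '[[0,[0,-3,0],[0,0,0]],[0,[0,-6,0],[0,0,0]],[0,[0,-9,0],[0,0,0]],[0,[0,-12,0],[0,0,0]],[0,[0,-15,0],[0,0,0]],[0,[0,-18,0],[0,0,0]],[0,[0,-21,0],[0,0,0]],[0,[0,-24,0],[0,0,0]],[0,[0,-27,0],[0,0,0]],[0,[0,-30,0],[0,0,0]]]'
```

```text
time_s: 5.15
position: [0.5755, 0.1987, 0.224]
tool_rot: [0.001, 0.866, 0.5, 0.002]
ft_force: [5.8, -2.8, 2.6]
finger_gap: 0.0002
grip_force: 3.1
```

```bash
python3 -m jog '[[0,[0,-2,0],[0,0,0]],[0,[0,-4,0],[0,0,0]],[0,[0,-6,0],[0,0,0]],[0,[0,-8,0],[0,0,0]],[0,[0,-10,0],[0,0,0]],[0,[0,-12,0],[0,0,0]],[0,[0,-14,0],[0,0,0]],[0,[0,-16,0],[0,0,0]],[0,[0,-18,0],[0,0,0]],[0,[0,-20,0],[0,0,0]]]'
```

```text
time_s: 5.98
position: [0.5605, 0.2072, 0.2242]
tool_rot: [0.003, 0.866, 0.499, 0.004]
ft_force: [15.2, -0.2, -2.7]
finger_gap: -0.0003
grip_force: 6.5
```

```bash
python3 -m jog '[[0,[0,-1,0],[0,0,0]],[0,[0,-2,0],[0,0,0]],[0,[0,-3,0],[0,0,0]],[0,[0,-4,0],[0,0,0]],[0,[0,-5,0],[0,0,0]],[0,[0,-6,0],[0,0,0]],[0,[0,-7,0],[0,0,0]],[0,[0,-8,0],[0,0,0]],[0,[0,-9,0],[0,0,0]],[0,[0,-10,0],[0,0,0]]]'
```

```text
time_s: 6.82
position: [0.5504, 0.2134, 0.224]
tool_rot: [0.002, 0.866, 0.5, 0.003]
ft_force: [8.4, -2.9, 0.4]
finger_gap: 0.0004
grip_force: 4.4
```

```bash
python3 -m jog '[[0,[0,-1.5,0],[0,0,0]],[0,[0,-3,0],[0,0,0]],[0,[0,-4.5,0],[0,0,0]],[0,[0,-6,0],[0,0,0]],[0,[0,-7.5,0],[0,0,0]],[0,[0,-9,0],[0,0,0]],[0,[0,-10.5,0],[0,0,0]],[0,[0,-12,0],[0,0,0]],[0,[0,-13.5,0],[0,0,0]],[0,[0,-15,0],[0,0,0]]]'
```

```text
time_s: 7.65
position: [0.5373, 0.2207, 0.224]
tool_rot: [0.002, 0.866, 0.5, 0.003]
ft_force: [7.8, -4.0, 1.6]
finger_gap: -0.0
grip_force: 4.5
```

```bash
python3 -m jog '[[0,[0,-0.6,0],[0,0,0]],[0,[0,-1.2,0],[0,0,0]],[0,[0,-1.8,0],[0,0,0]],[0,[0,-2.4,0],[0,0,0]],[0,[0,-3,0],[0,0,0]],[0,[0,-3.6,0],[0,0,0]],[0,[0,-4.2,0],[0,0,0]],[0,[0,-4.8,0],[0,0,0]],[0,[0,-5.4,0],[0,0,0]],[0,[0,-6,0],[0,0,0]]]'
```

```text
time_s: 8.48
position: [0.5329, 0.2233, 0.224]
tool_rot: [0.002, 0.866, 0.5, 0.003]
ft_force: [11.5, -5.3, -0.1]
finger_gap: 0.0001
grip_force: 6.1
```

```bash
python3 -m jog '[[0,[0,-0.3,0],[0,0,0]],[0,[0,-0.6,0],[0,0,0]],[0,[0,-0.9,0],[0,0,0]],[0,[0,-1.2,0],[0,0,0]],[0,[0,-1.5,0],[0,0,0]],[0,[0,-1.8,0],[0,0,0]],[0,[0,-2.1,0],[0,0,0]],[0,[0,-2.4,0],[0,0,0]],[0,[0,-2.7,0],[0,0,0]],[0,[0,-3,0],[0,0,0]]]'
```

```text
time_s: 9.32
position: [0.531, 0.2233, 0.224]
tool_rot: [0.003, 0.866, 0.499, 0.003]
ft_force: [12.9, -7.9, 1.3]
finger_gap: -0.0002
grip_force: 7.6
```

```bash
python3 -m jog '[[0,[0,-0.2,0],[0,0,0]],[0,[0,-0.4,0],[0,0,0]],[0,[0,-0.6,0],[0,0,0]],[0,[0,-0.8,0],[0,0,0]],[0,[0,-1,0],[0,0,0]],[0,[0,-1.2,0],[0,0,0]],[0,[0,-1.4,0],[0,0,0]],[0,[0,-1.6,0],[0,0,0]],[0,[0,-1.8,0],[0,0,0]],[0,[0,-2,0],[0,0,0]]]'
```

```text
time_s: 10.15
position: [0.5305, 0.2234, 0.2241]
tool_rot: [0.004, 0.867, 0.499, 0.004]
ft_force: [17.0, -10.7, -1.5]
finger_gap: -0.0
grip_force: 9.7
```

```bash
python3 - <<'E'
from h import *
w=capture("wrist")[:,:,::-1]; t=capture("top")[115:285,170:350,::-1]; c=capture("scene")[145:275,195:380,::-1]
cv2.imwrite("pics/w2.png",w)
o=np.zeros((600,800,3),np.uint8)
o[:300,:400]=cv2.resize(w,(400,300),interpolation=3)
o[:300,400:]=cv2.resize(t,(400,300),interpolation=3)[:, :400]
o[300:600,:427]=cv2.resize(c,(427,300),interpolation=3)
x=cv2.resize(t[60:150,60:160],(373,300),interpolation=3); o[300:,427:]=x
cv2.imwrite("pics/m2.png",o)
E
```

```text
(no output)
```

View pics/m2.png

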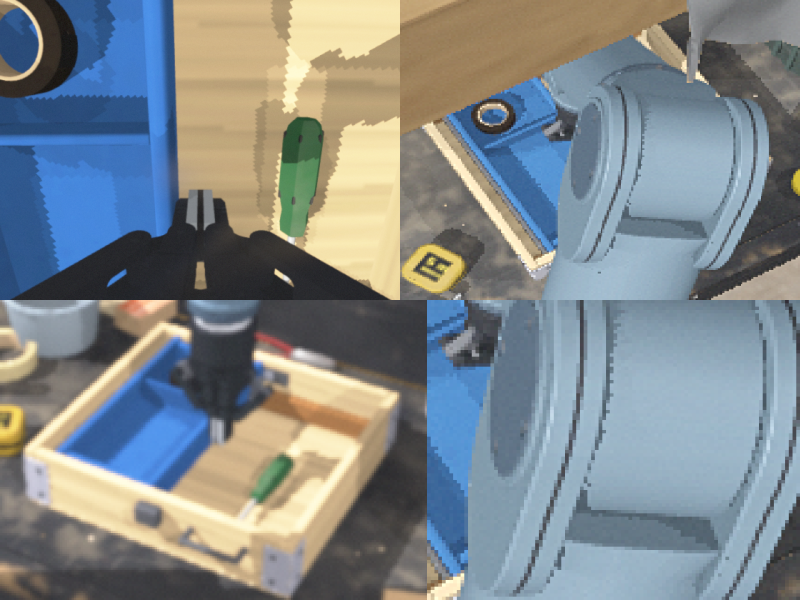

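Wrist view: the green screwdriver lies in the open well (handle (300,180), blade pointing -y), the till is forward. The latches are not visible; I'll back off, rise, and look from above.

```bash
python3 -m jog '[[0,[0,4,0],[0,0,0]],[0,[0,10,0],[0,0,0]],[0,[0,20,0],[0,0,0]],[0,[0,28,-30],[0,0,0]],[20,[0,36,-65],[0,0,0]],[40,[0,40,-100],[0,0,0]],[60,[0,40,-135],[0,0,0]],[60,[0,40,-165],[0,0,0]],[60,[0,40,-180],[0,0,0]],[60,[0,40,-180],[0,0,0]]]'
python3 - <<'E'
from h import *
import json
s=read_state(); w=capture("wrist")[:,:,::-1]; cv2.imwrite("pics/w3.png",w)
json.dump({k:np.array(s[k]).tolist() for k in('position','tool_rot')},open('w3.json','w'))
cv2.imwrite("pics/w3b.png",cv2.resize(w,(800,600),interpolation=3)); 
E
```

```text
time_s: 11.13
position: [0.5605, 0.2086, 0.4068]
tool_rot: [0.0, 0.865, 0.501, 0.003]
ft_force: [0.9, 0.3, -0.1]
finger_gap: 0.0599
grip_force: 0.0
```

View pics/w3b.png

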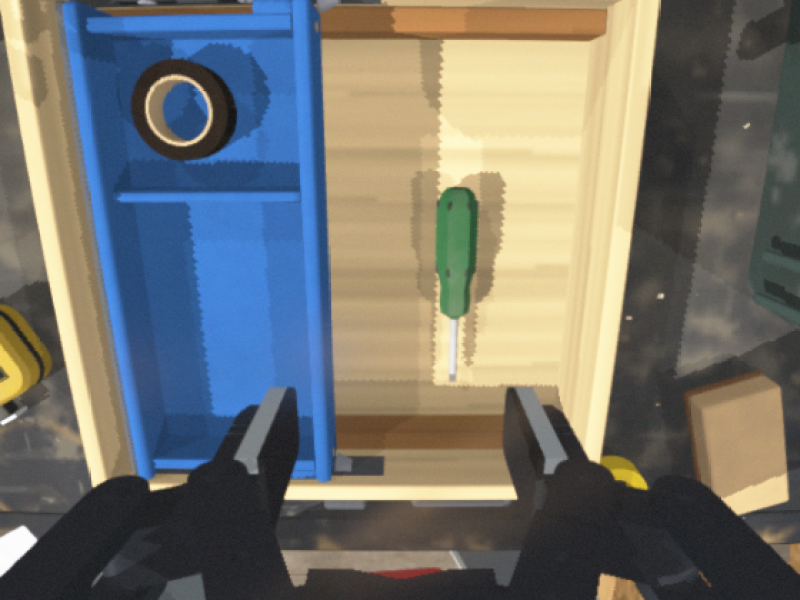

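The till is forward against the bar, screwdriver handle at (457,250), blade tip (452,380). I'll zoom in on the two latch spots (343,464) and (320,12).

```bash
python3 - <<'E'
import cv2,numpy as np
w=cv2.imread("pics/w3.png")
a=w[300:350,200:280]; b=w[0:50,180:260]
cv2.imwrite("pics/l3.png",np.hstack([cv2.resize(a,(400,250),interpolation=2),cv2.resize(b,(400,250),interpolation=2)]))
E
```

```text
(no output)
```

View pics/l3.png

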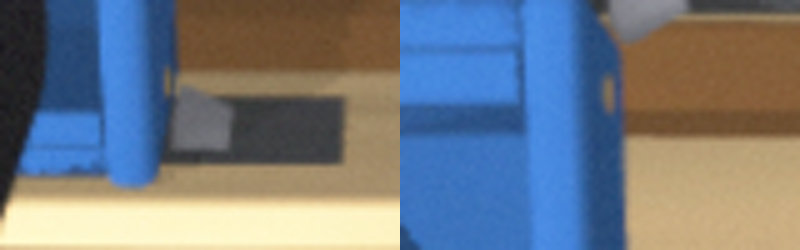

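Both bolts stand out as wedges directly behind the till's back face: right one at left panel (200,120), left one at right panel (640,20). So it is latched. Now the screwdriver pose and the finger reach.

```bash
python3 - <<'E'
from h import *
import json
s=json.load(open('w3.json')); s={k:np.array(v) for k,v in s.items()}
W=lambda L:[(x*.7,y*.7) for x,y in L]
r=rot(s['tool_rot']).as_matrix()
T=lambda q:((q-s['position'])@r*1000).round(1)
print('handle top, bottom (z .02)',T(pix2('wrist',W([(458,187),(455,318)]),.02,s)))
print('width at mid',T(pix2('wrist',W([(437,240),(477,240)]),.02,s)))
print('blade tip z.02',T(pix2('wrist',W([(452,381)]),.02,s)))
print('till rim back outer z.076 (outer, inner)',T(pix2('wrist',W([(318,30),(330,470),(300,190),(327,250)]),.076,s)))
print('till rim front outer',T(pix2('wrist',W([(70,40),(148,470)]),.076,s)))
print('divider top z.073',T(pix2('wrist',W([(118,196),(298,196)]),.073,s)))
print('right end wall top z .073',T(pix2('wrist',W([(155,460),(312,460)]),.073,s)))
print('rear wall inner top z.078',T(pix2('wrist',W([(635,100),(605,420)]),.078,s)))
# tip z in tool frame at tool x=+.011
K,d,_,_=cam('top'); m=camera_model('wrist');M=m['mount'];f=210/np.tan(np.radians(m['fov_y']/2))
K=np.array([[f,0,m['cx']],[0,f,m['cy']],[0,0,1]])
for uv in [(403,380),(275,388),(525,388)]:
    p=cv2.undistortPoints(np.array(W([uv])).reshape(1,1,2),K,np.array([m['k1'],0,0,0,0])).ravel()
    dr=M[:3,:3]@np.r_[p,1]; k=(.011-M[0,3])/dr[0]; print('tip',uv,(M[:3,3]+k*dr).round(4))
print(s['position'])
E
```

```text
handle top, bottom (z .02) [[ 41.   36.3 387.1]
 [-50.   37.  386.6]]
width at mid [[  5.8  23.2 386.9]
 [  5.8  50.2 387. ]]
blade tip z.02 [[-99.1  36.3 386.4]]
till rim back outer z.076 (outer, inner) [[ 126.7  -43.4  331.3]
 [-135.6  -47.8  329.9]
 [  45.7  -56.8  330.8]
 [  11.8  -43.3  330.7]]
till rim front outer [[ 124.4 -173.4  330.8]
 [-136.5 -169.2  329.5]]
divider top z.073 [[  42.8 -161.   333.5]
 [  42.   -58.7  333.8]]
right end wall top z .073 [[-130.8 -164.8  332.5]
 [-129.9  -59.8  332.9]]
rear wall inner top z.078 [[ 93.3 122.7 329.7]
 [-98.  128.6 328.7]]
tip (403, 380) [ 0.011  -0.0007  0.169 ]
tip (275, 388) [ 0.011  -0.0361  0.1641]
tip (525, 388) [0.011  0.0329 0.164 ]
[0.56054688 0.20855588 0.40677736]
```

```bash
python3 -m jog '[[60,[-8,37,15],[0,0,0]],[60,[-8,37,50],[0,0,0]],[60,[-8,37,90],[0,0,0]],[60,[-8,37,130],[0,0,0]],[60,[-8,37,165],[0,0,0]],[60,[-8,37,190],[0,0,0]],[60,[-8,37,208],[0,0,0]],[60,[-8,37,218],[0,0,0]],[60,[-8,37,224],[0,0,0]],[60,[-8,37,224],[0,0,0]]]'
```

```text
time_s: 12.02
position: [0.587, 0.1824, 0.1778]
tool_rot: [-0.0, 0.865, 0.501, -0.001]
ft_force: [-0.9, -1.3, 0.2]
finger_gap: 0.0603
grip_force: 0.0
```

```bash
python3 -m jog '[[20,[0,0,0],[0,0,0]],[20,[0,0,0],[0,0,0]],[20,[0,0,0],[0,0,0]],[20,[0,0,0],[0,0,0]],[20,[0,0,0],[0,0,0]],[20,[0,0,0],[0,0,0]],[20,[0,0,0],[0,0,0]],[20,[0,0,0],[0,0,0]],[20,[0,0,0],[0,0,0]],[20,[0,0,0],[0,0,0]]]' 30
```

```text
time_s: 12.85
position: [0.5887, 0.1836, 0.1814]
tool_rot: [-0.0, 0.865, 0.501, 0.002]
ft_force: [-2.8, -0.1, 14.4]
finger_gap: 0.0263
grip_force: 32.0
```

```bash
python3 -m jog '[[20,[0,0,-8],[0,0,0]],[20,[0,0,-25],[0,0,0]],[20,[0,0,-50],[0,0,0]],[20,[0,0,-80],[0,0,0]],[20,[0,0,-105],[0,0,0]],[20,[0,0,-120],[0,0,0]],[20,[-2,-15,-120],[0,0,0]],[20,[-4,-35,-120],[0,0,0]],[20,[-6,-55,-120],[0,0,0]],[20,[-8,-70,-120],[0,0,0]]]' 40
```

```text
time_s: 13.68
position: [0.5217, 0.2109, 0.2994]
tool_rot: [-0.0, 0.865, 0.501, 0.0]
ft_force: [1.1, 0.7, -1.0]
finger_gap: 0.0252
grip_force: 39.4
```

```bash
python3 -m jog '[[20,[-2,-15,0],[0,0,0]],[20,[-4,-35,0],[0,0,0]],[20,[-6,-55,0],[0,0,0]],[20,[-7,-68,0],[0,0,0]],[20,[-7,-75,0],[0,0,0]],[20,[-7,-75,0],[0,0,0]],[20,[-7,-75,0],[0,0,0]],[20,[-7,-75,0],[0,0,0]],[20,[-7,-75,0],[0,0,0]],[20,[-7,-75,0],[0,0,0]]]'
python3 - <<'E'
from h import *
import json
s=read_state(); w=capture("wrist")[:,:,::-1]; cv2.imwrite("pics/w4.png",w)
json.dump({k:np.array(s[k]).tolist() for k in('position','tool_rot')},open('w4.json','w'))
c=capture("scene")[125:275,190:390,::-1]
o=np.zeros((600,800,3),np.uint8);o[:,:]=cv2.resize(w,(800,600),interpolation=3)
o[420:,560:]=cv2.resize(c,(240,180),interpolation=3);cv2.imwrite("pics/w4b.png",o)
E
```

```text
time_s: 14.52
position: [0.4553, 0.241, 0.2986]
tool_rot: [0.0, 0.866, 0.501, 0.0]
ft_force: [0.0, -0.1, -0.9]
finger_gap: 0.0252
grip_force: 39.4
```

View pics/w4b.png

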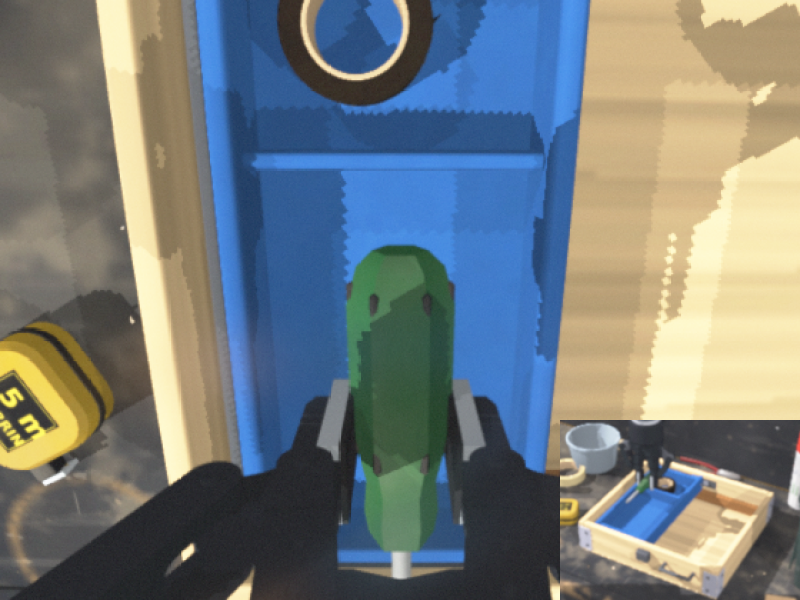

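The wrist view shows the screwdriver held straight over the bay (handle u 348-453), the divider at (396,160), both till rims clear of the fingers. Lower it.

```bash
python3 -m jog '[[20,[0,0,10],[0,0,0]],[20,[0,0,25],[0,0,0]],[20,[0,0,40],[0,0,0]],[20,[0,0,52],[0,0,0]],[20,[0,0,62],[0,0,0]],[20,[0,0,69],[0,0,0]],[20,[0,0,73],[0,0,0]],[20,[0,0,75],[0,0,0]],[20,[0,0,76],[0,0,0]],[20,[0,0,76],[0,0,0]]]'
```

```text
time_s: 15.45
position: [0.4547, 0.2416, 0.2229]
tool_rot: [-0.0, 0.865, 0.501, 0.0]
ft_force: [-0.3, 0.3, -0.8]
finger_gap: 0.0251
grip_force: 39.4
```

```bash
python3 -m jog '[[20,[0,0,0.4],[0,0,0]],[20,[0,0,0.8],[0,0,0]],[20,[0,0,1.2],[0,0,0]],[20,[0,0,1.6],[0,0,0]],[20,[0,0,2],[0,0,0]],[20,[0,0,2.4],[0,0,0]],[20,[0,0,2.8],[0,0,0]],[20,[0,0,3.2],[0,0,0]],[20,[0,0,3.6],[0,0,0]],[20,[0,0,4],[0,0,0]]]'
```

```text
time_s: 16.28
position: [0.4545, 0.2415, 0.2186]
tool_rot: [-0.0, 0.865, 0.501, -0.0]
ft_force: [-0.0, -0.7, -1.3]
finger_gap: 0.0253
grip_force: 39.4
```

```bash
python3 -m jog '[[20,[0,0,0.3],[0,0,0]],[20,[0,0,0.6],[0,0,0]],[20,[0,0,0.9],[0,0,0]],[20,[0,0,1.2],[0,0,0]],[20,[0,0,1.5],[0,0,0]],[20,[0,0,1.8],[0,0,0]],[20,[0,0,2.1],[0,0,0]],[20,[0,0,2.4],[0,0,0]],[20,[0,0,2.6],[0,0,0]],[20,[0,0,2.6],[0,0,0]]]'
```

```text
time_s: 17.12
position: [0.4545, 0.2415, 0.2163]
tool_rot: [0.0, 0.865, 0.501, -0.0]
ft_force: [-1.1, -1.2, 3.7]
finger_gap: 0.0252
grip_force: 41.4
```

```bash
python3 -m jog '[[28,[0,0,0],[0,0,0]],[32,[0,0,0],[0,0,0]],[38,[0,0,0],[0,0,0]],[44,[0,0,0],[0,0,0]],[48,[0,0,0],[0,0,0]],[48,[0,0,0],[0,0,0]],[48,[0,0,-3],[0,0,0]],[48,[0,0,-10],[0,0,0]],[48,[0,0,-20],[0,0,0]],[48,[0,0,-35],[0,0,0]]]'
```

```text
time_s: 17.95
position: [0.4542, 0.2414, 0.2515]
tool_rot: [-0.0, 0.865, 0.501, -0.001]
ft_force: [0.2, -0.2, 0.5]
finger_gap: 0.0483
grip_force: 0.0
```

```bash
python3 -m jog '[[48,[0,0,-30],[0,0,0]],[48,[0,0,-60],[0,0,0]],[48,[0,0,-95],[0,0,0]],[48,[0,20,-130],[0,0,0]],[48,[0,40,-150],[0,0,0]],[48,[0,60,-150],[0,0,0]],[48,[0,75,-150],[0,0,0]],[48,[0,80,-150],[0,0,0]],[48,[0,80,-150],[0,0,0]],[48,[0,80,-150],[0,0,0]]]'
python3 - <<'E'
from h import *
w=capture("wrist")[:,:,::-1]
cv2.imwrite("pics/w5.png",cv2.resize(w,(800,600),interpolation=3))
E
```

```text
time_s: 18.78
position: [0.523, 0.2021, 0.4002]
tool_rot: [-0.001, 0.865, 0.501, -0.001]
ft_force: [0.1, 1.0, -0.1]
finger_gap: 0.0481
grip_force: 0.0
```

View pics/w5.png

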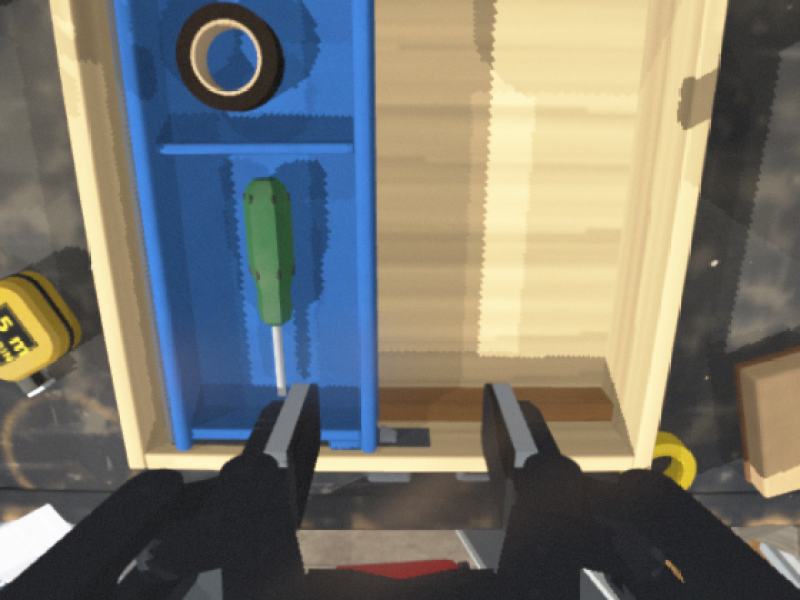

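The screwdriver lies in the long bay (handle (268,250)), the roll is at (230,55), and the right bolt is out at (388,434). I'll check numerically how far both bolts protrude, using the earlier close crop.

```bash
python3 - <<'E'
from h import *
import json
s=json.load(open('w3.json')); s={k:np.array(v) for k,v in s.items()}
r=rot(s['tool_rot']).as_matrix()
for z in (.056,.062):
  q=(pix2('wrist',[(237,317.6),(226,9)],z,s)-s['position'])@r*1000
  print(z,q.round(1),'span',q[1,0]-q[0,0])
E
```

```text
0.056 [[-136.6  -44.4  349.9]
 [ 138.4  -43.2  351.4]] span 274.957242230779
0.062 [[-132.5  -43.6  343.9]
 [ 137.3  -42.5  345.4]] span 269.7970363156346
```

```bash
python3 -c "from rig import *; print(job_done())"
```

```text
the job is handed in; nothing more can be done
None
```

I drew the till to its stop bar with both latches snapped out behind it, laid the screwdriver flat along the long empty bay, and handed the job in at about 19 s; the pull peaked at about 20 N.

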